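Lubricate a seal ring at the spray stand and set it on the spool

TASK

Prepare the orange seal ring for fitting: lay it flat and centred on the round black rest of the spray stand and let go, then press the red nozzle cap of the clamped bottle down past its soft first stop to the firm second stop, hold it there for a moment and let it come all the way up. Then set the ring flat and centred on top of the standing steel spool and let go. Do not pump unless the ring lies on the rest, do not ram the cap, and leave the spool and everything else where it stands.

Things in the scene. Friction and masses are not known exactly. Their poses are not given: they have to be found in the camera images.
- seal_ring: orange-brown rubber seal ring, the part to be treated: 50 mm outside diameter, 9 mm thick, flat on the table at the start. Origin at the centre of its underside, z up through the ring. Weighs about 20 g. Pinch it across its outside diameter from above
- spray_stand: grey base plate 110 x 250 x 8 mm, fixed; origin: centre of its underside, y along its long side. At +y (y = 62 mm) the clamped, unmoving aluminium spray bottle with a blue band, 53 mm in diameter in a 62 mm black foot cup; behind it a clamp post to y = 107 mm, 100 mm high. At -y (y = -62 mm) a steel drip dish, 100 mm across, rim 17 mm above the table, with the rest in its middle
- rest_top (a point): centre of the top of the rest: an upright open black tube, 44 mm outside, 32 mm inside diameter, its level top 36 mm above the table and 19 mm above the dish's rim; the ring lies on it, overhanging 3 mm all round. The bottle's axis is 124 mm away along the stand's +y; the spray tip on the cap comes to 90 mm from this point horizontally, 130 mm above the table
- cap_top (a point): centre of the flat top of the red nozzle cap on the bottle, 27 mm in diameter, 162 mm above the table when up. It moves straight down, 10 mm in all. A thin black spray tube leaves its side towards the rest, 8 mm and more below the top. It is pressed from above with shut fingers
- nozzle_cap (a joint): soft first part of the stroke: how far the cap has sunk onto the pump plunger, in m, 0 (up) to 0.004 (first stop). About 1 N moves it, 2 N brings it to the first stop. It springs back
- plunger (a joint): stiff second part of the stroke: how far the pump plunger is down, in m, 0 (up) to 0.006 (second stop, hard). It starts at about 5 N, once the cap is at its first stop, and needs about 10.5 N at the second stop. The full shot has come once it has passed 0.004. Springs back when the cap is let go
- spool: short steel pipe spool standing upright and loose on the table: 51 mm flange diameter, 90 mm high, about 0.4 kg. Origin at the centre of its underside
- spool_top (a point): centre of the flat top flange of the spool (51 mm in diameter), 90 mm above the table: the seal ring finally lies here
- white_gasket: white gasket ring, 64 mm in diameter, 8 mm thick, lying on the table; not part of the job. Origin at the centre of its underside
- clamp: steel pipe clamp lying flat, 67 x 98 x 18 mm; not part of the job. Origin at the centre of its underside
- black_lid_jar: small glass jar with black lid, 54 mm in diameter, 48 mm high; not part of the job. Origin at the centre of its underside

How it is judged:
On the way, in this order (a step that is already met when the one before it is completed fails the run):
1. the seal ring lies flat and centred (within 10 mm) on the rest, let go (horizontal distance between seal_ring and rest_top below 0.01 m and z of seal_ring in the frame of rest_top between -0.003 and 0.003 m and angle between seal_ring's own z axis and vertical below 0.1 rad and contact force between the fingers and seal_ring below 0.05 N), for 0.2 s.
2. the cap is pressed to the second stop (plunger past 4 of 6 mm) while the ring lies on the rest (value of joint plunger above 0.004 m and horizontal distance between seal_ring and rest_top below 0.01 m and z of seal_ring in the frame of rest_top below 0.003 m and angle between seal_ring's own z axis and vertical below 0.1 rad), for 0.2 s.
3. the cap is let go and has come all the way up, the ring still on the rest (value of joint each of plunger, nozzle_cap below 0.0007 m and horizontal distance between seal_ring and rest_top below 0.01 m and z of seal_ring in the frame of rest_top below 0.003 m), for 0.1 s.
At the end, for the whole second after the job is handed in: The orange seal ring lies flat (within about 6 degrees) on the spool's top flange, centred within 6 mm, at rest; the spool stands upright within 3 cm of where it stood; the nozzle cap is all the way up (horizontal distance between seal_ring and spool_top below 0.006 m and z of seal_ring in the frame of spool_top between -0.003 and 0.003 m and angle between the z axis of seal_ring and the z axis of spool, either way round below 0.1 rad and angle between spool's own z axis and vertical below 0.05 rad and distance of spool from where it was at the start of the episode below 0.03 m and linear speed of each of seal_ring, spool below 0.02 m/s and value of joint each of plunger, nozzle_cap below 0.0007 m); the robot touches nothing.
It fails at once if the pump is worked (plunger past 2 mm) without the seal ring on the rest (value of joint plunger above 0.002 m and (horizontal distance between seal_ring and rest_top above 0.015 m or z of seal_ring in the frame of rest_top above 0.008 m)).
It fails at once if the nozzle cap is rammed (more than 45 N) (contact force between nozzle_cap and anything else above 45 N).
It fails at once if the spool is knocked over or pushed more than 3 cm away (angle between spool's own z axis and vertical above 0.4 rad or distance of spool from where it was at the start of the episode above 0.03 m).
It fails at once if the white gasket, the clamp or the jar is moved more than 2 cm (distance of any of white_gasket, clamp, black_lid_jar from where it was at the start of the episode above 0.02 m).
It also fails if it takes over 67 s, if anything falls off the work surface, if the arm or the gripper's body presses on something with over 40 N, if the wrist force passes 120 N, or if a joint passes its speed limit or range.

ROBOT

A 6-joint arm with a two-finger parallel gripper is mounted at the origin on a cart in front of the work surface, level with it; the furniture and walls round the work are solid. World frame = base frame: x ahead of the robot, y to its left, z up, the work surface at z = 0. Lengths are in m, angles in rad, forces in N, time in s.
With the tool pointing down it reaches from about 0.35 to 0.85 m from the base axis. Payload 8.1 kg.
Tool frame: the origin (TCP) lies on the centre line of the jaws, within the pads' length; the fingertips stand 14 mm ahead of it and the grasp point (between the pads) lies 5 mm behind it; z points along the fingers, y is the direction in which the jaws open and shut (so a half turn about z gives the same grasp; the last joint's range is limited). The gripper opens to 93 mm and grips with 3 to 60 N. Pads are 15 mm wide; open, the fingers measure 128 mm over their backs; the gripper's body (75 mm by 188 mm) begins 65 mm behind the grasp point.
Start: joints at [1.099, 0.13, 1.488, -0, 1.523, -0.085], TCP at [0.226, 0.556, 0.233] pointing down, gripper open.
Joint ranges: [-2.96, 2.96], [-0.89, 2.26], [0.02, 2.5], [-1.34, 4.48], [0, 2.73], [-2.66, 2.66]. Speed limits (rad/s): [2.39, 2.39, 2.79, 3.14, 3.14, 3.14].

INTERFACE

Orientations are given as a rotation vector (axis times angle).
In Python, from plant import robot gives the robot as it stands.
- The arm moves only by the tool jog_arm, never from a script. Its argument "steps" is a list of rows, each a list of 7 numbers: the closure, from 0 (fully open) to 1 (shut), then the shift along the tool's x, y, z in m, then the turn, a rotation vector about the tool's x, y, z in rad. In form: [[jaw, tx, ty, tz, rx, ry, rz], ...]. A call has 1 to 5 rows; each row is the pose to reach, as a shift and turn from the pose measured when the call began, along the tool's axes at that moment; what a row does not reach only later rows make up. A row lasts 1/8 s, in which the tool goes at most 62.5 mm and 10.7 degrees, less where a joint would pass 70% of its speed; a pose out of reach is approached as far as the arm can. A call with a gripper value outside its range is refused whole. The fingers move at their own pace and stop on an object; "force" is the grip in N (left out, the last holds). Time passes only in rows, so rows that repeat a pose let the fingers close. It gives the time, the measured TCP pose, the force and the opening at its end, in the units of the state.
- robot.read_state(): the state, without advancing time (a new reading comes with each control period).
- robot.read_camera(name): name is "scene" or "top" or "wrist"; returns a dict with "image" (420x560x3 uint8, red, green, blue), "mtx" (3x3 intrinsics, pixels), "D" ([k1, k2, p1, p2, k3] as OpenCV has them; the pictures are not rectified), "extrinsics" (4x4, takes a point from camera to world coordinates); the wrist camera has in their place "tool_from_camera" (4x4, takes a point from camera to tool coordinates, whose origin is the TCP and whose axes are the flange's). Camera axes: x right, y down, z forward; pixel columns grow to the right and rows downward; lengths in m; the calibration is good to about 2 mm. A picture is of the moment at which its call begins: read the wrist's pose just before it. There is no depth.
- robot.close_job(): hands the job in, once; it reports no verdict.
The state is a dict: "t": time; "q": joint angles; "dq": joint speeds; "joint_torque": joint torques, N m; "tool_pos": TCP position; "orientation": TCP orientation; "force": force on the tool from outside, world axes, zero at the start; "wrist_torque": the same for the moment, N m; "opening": finger opening in m.
Only numpy, scipy, OpenCV 4.12 (cv2) and the standard library are available. Lean on these libraries where they do the work, as an engineer would, in place of code of your own. Each camera call takes 0.05 s, during which the arm holds its last target.

## Working session

There is one attempt and no reset: what is moved stays moved. The work goes in short steps, Python scripts to look and compute and a tool call to move; the robot and the scene stay as the last step left them, time stands still between calls to the robot, and variables do not carry over. Pictures are saved under pics/ and viewed, and the job is handed in when it is done.

Besides the shell and the picture viewer there is one more tool, called after "Request:" in YAML: its name, and indented under it one key for each argument. jog_arm: Moves the arm, as the interface text tells. Its arguments: {"type":"object","properties":{"steps":{"type":"array"},"force":{"type":"number"}},"required":["steps"]}

```bash
ls; mkdir -p pics
cat > h.py <<'E'
import numpy as np, cv2
from plant import robot
from scipy.spatial.transform import Rotation as R
def grab(n,name):
    s=robot.read_state(); c=robot.read_camera(n)
    cv2.imwrite(f'pics/{name}.png',cv2.cvtColor(c['image'],cv2.COLOR_RGB2BGR))
    T=np.eye(4)
    if n=='wrist':
        T[:3,:3]=R.from_rotvec(s['orientation']).as_matrix();T[:3,3]=s['tool_pos'];T=T@np.array(c['tool_from_camera'])
    else: T=np.array(c['extrinsics'])
    np.savez(f'pics/{name}.npz',img=c['image'],K=c['mtx'],D=c['D'],T=T)
    return s
def load(name): return np.load(f'pics/{name}.npz')
def ray(c,uv):
    p=cv2.undistortPoints(np.array(uv,float).reshape(-1,1,2),np.array(c['K'],float),np.array(c['D'],float)).reshape(-1,2)
    d=np.c_[p,np.ones(len(p))]@c['T'][:3,:3].T
    return c['T'][:3,3],d
def plane(c,uv,z):
    o,d=ray(c,uv); return o+d*((z-o[2])/d[:,2])[:,None]
def tri(c1,u1,c2,u2):
    o1,d1=ray(c1,[u1]);o2,d2=ray(c2,[u2]);d1=d1[0];d2=d2[0]
    s=np.linalg.lstsq(np.c_[d1,-d2],o2-o1,rcond=None)[0]
    a=o1+s[0]*d1;b=o2+s[1]*d2
    return (a+b)/2,np.linalg.norm(a-b)
def proj(c,X):
    T=np.linalg.inv(c['T']);rv=cv2.Rodrigues(T[:3,:3])[0]
    return cv2.projectPoints(np.array(X,float).reshape(-1,1,3),rv,T[:3,3],np.array(c['K'],float),np.array(c['D'],float))[0].reshape(-1,2)
E
python3 - <<'E'
from h import *
for n in ['scene','top','wrist']: s=grab(n,n+'0')
print(s)
for n in ['scene','top','wrist']:print(load(n+'0')['T'].round(3), load(n+'0')['K'].round(0))
E
```

```text
pics
{'t': 0.1, 'q': array([ 1.09858537e+00,  1.31118424e-01,  1.48917052e+00,  1.33531929e-05,
        1.52300096e+00, -8.54189424e-02]), 'dq': array([ 1.15615905e-03, -5.05942184e-04, -3.43407391e-03, -4.80634065e-05,
        5.04606754e-04, -9.61172137e-04]), 'joint_torque': array([-6.22907628e-04, -5.61338353e+01, -4.93096626e+01,  7.69335986e-02,
        2.91252485e-02, -3.57645024e-05]), 'tool_pos': array([0.22609142, 0.55523878, 0.23167267]), 'orientation': array([-6.03699707e-01, -3.08255239e+00,  2.55691451e-03]), 'force': array([-0.18041775, -0.94953923,  0.3894517 ]), 'wrist_torque': array([0.03015135, 0.0209052 , 0.01132716]), 'opening': 0.09270908203320478}
[[ 0.888 -0.212  0.408  0.129]
 [-0.46  -0.432  0.776 -0.912]
 [ 0.012 -0.876 -0.481  0.703]
 [ 0.     0.     0.     1.   ]] [[408.   0. 280.]
 [  0. 408. 212.]
 [  0.   0.   1.]]
[[-0.138 -0.968  0.211  0.332]
 [-0.99   0.137 -0.023  0.032]
 [-0.006 -0.213 -0.977  1.377]
 [ 0.     0.     0.     1.   ]] [[454.   0. 284.]
 [  0. 454. 202.]
 [  0.   0.   1.]]
[[ 0.376  0.893  0.245  0.158]
 [ 0.926 -0.363 -0.101  0.583]
 [-0.002  0.265 -0.964  0.385]
 [ 0.     0.     0.     1.   ]] [[330.   0. 286.]
 [  0. 330. 207.]
 [  0.   0.   1.]]
```

View pics/scene0.png

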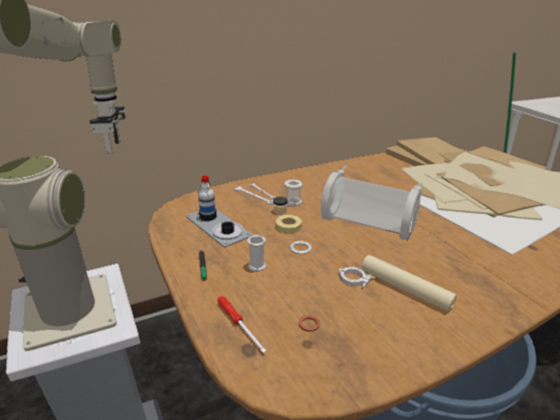

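View pics/top0.png

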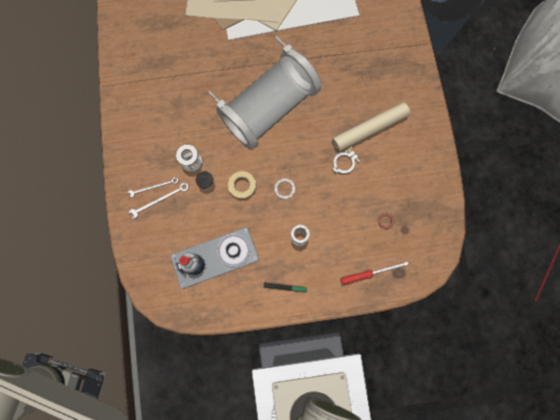

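View pics/wrist0.png

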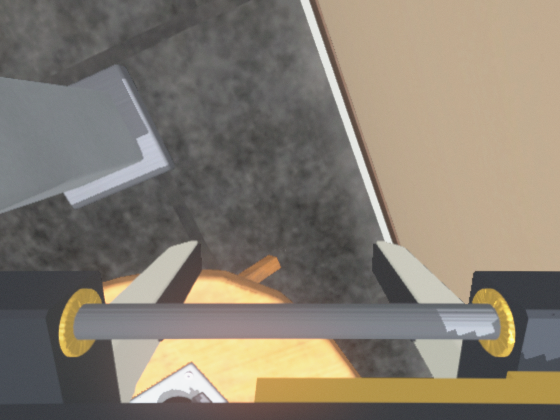

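The scene view shows the reddish ring at (310,323), the stand near (215,222), the clear spool candidate at (257,253) and another at (293,192). In the top view the ring is at (386,221), the cap at (185,261), the rest at (233,251), and the candidates at (300,235) and (188,155). Next I'll zoom in and measure.

Run:
```python
from h import *
def crop(n,x,y,w,h,k):
    im=cv2.imread(f'pics/{n}.png')[y:y+h,x:x+w]; return cv2.resize(im,None,fx=k,fy=k,interpolation=cv2.INTER_CUBIC)
cv2.imwrite('pics/topz.png',crop('top0',120,140,300,150,2.6))
cv2.imwrite('pics/scz.png',crop('scene0',180,165,160,120,5))
for n in('top0','scene0'):
    c=load(n);hsv=cv2.cvtColor(c['img'],cv2.COLOR_RGB2HSV)
    m=(((hsv[...,0]<8)|(hsv[...,0]>172))&(hsv[...,1]>110)&(hsv[...,2]>50)).astype('uint8')
    k,l,st,ce=cv2.connectedComponentsWithStats(m)
    for i in range(1,k):
        if st[i,4]>15: print(n,st[i],ce[i].round(1), plane(c,[ce[i]],.0045)[0].round(4))
```

```text
top0 [378 213  16  16  78] [385.6 220.4] [ 0.5286 -0.3031  0.0045]
top0 [534 243  26  58 165] [547.2 272.5] [ 0.2978 -0.7703  0.0045]
top0 [180 256  11   9  70] [184.2 260. ] [0.494  0.3231 0.0045]
top0 [341 270  32  15 255] [356.2 277. ] [ 0.3717 -0.184   0.0045]
scene0 [201 175   8   7  52] [204.5 178. ] [0.5708 0.6128 0.0045]
scene0 [218 296  24  29 283] [229.2 309.4] [ 0.3751 -0.1787  0.0045]
scene0 [300 316  19  15 101] [309.1 323.1] [ 0.5283 -0.3085  0.0045]
```

View pics/topz.png

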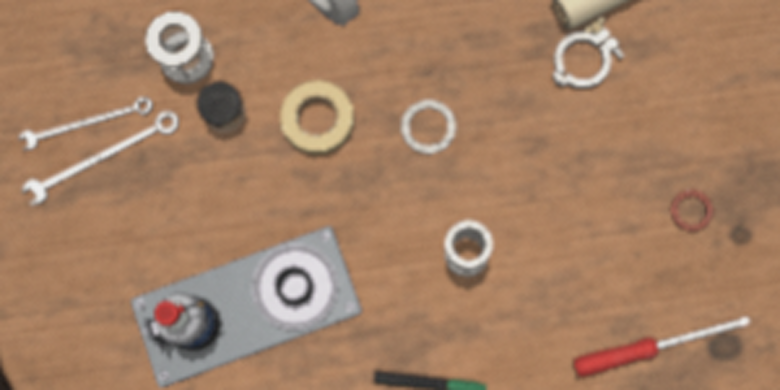

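View pics/scz.png

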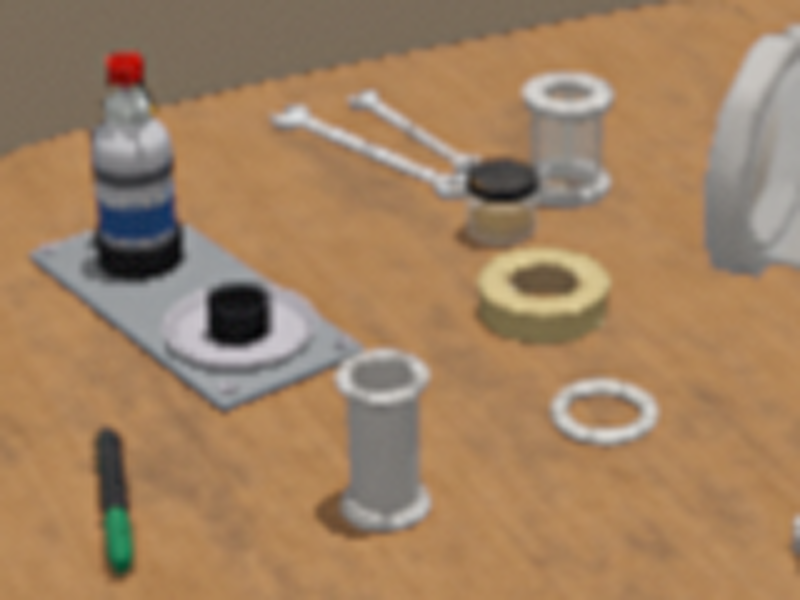

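Run:
```python
from h import *
t=load('top0');s=load('scene0')
for n,a,b in [('ring',(385.6,220.4),(309.1,323.1)),('cap',(184.2,259.5),(204.8,177)),('rest',(233.5,250.4),(227.8,223.4)),('spool',(300,233.5),(256.6,239.8)),
 ('gasket',(120+429/2.6,140+127/2.6),(180+605/5,165+411/5))]:
    p,e=tri(t,a,s,b);print(n,p.round(4),round(e,4))
# stand corners in top
for u in [(133,298),(330,227),(360,311),(163,386)]: print(plane(t,[(120+u[0]/2.6,140+u[1]/2.6)],.008).round(4))
print(plane(t,[(233.5,250.4)],.036),plane(t,[(300,233.5)],.09),plane(t,[(184.2,260)],.158))
```

```text
ring [ 5.302e-01 -3.045e-01 -2.000e-04] 0.0016
cap [0.4781 0.2908 0.1553] 0.0012
rest [0.5022 0.1668 0.0367] 0.0077
spool [ 0.516  -0.0328  0.0856] 0.0038
gasket [ 0.6741 -0.0113  0.001 ] 0.0047
[[0.5151 0.3604 0.008 ]]
[[0.5666 0.1218 0.008 ]]
[[0.464  0.0994 0.008 ]]
[[0.4095 0.3351 0.008 ]]
[[0.49852854 0.16790647 0.036     ]] [[ 0.51357326 -0.03196338  0.09      ]] [[0.47585444 0.29049599 0.158     ]]
```

```bash
cat >> h.py <<'E'
def goal(x,y,z,yaw=12.6):
    s=robot.read_state();M=R.from_rotvec(s['orientation']).as_matrix();p=s['tool_pos']
    a=np.deg2rad(yaw); Y=np.array([np.cos(a),np.sin(a),0]);Z=np.array([0,0,-1.]);
    if Y@M[:,1]<0: Y=-Y
    G=np.c_[np.cross(Y,Z),Y,Z]
    print('t',round(s['t'],2),'pos',p.round(4),'F',np.round(s['force'],2),'op',round(s['opening'],4),'q',np.round(s['q'],2))
    print('move',(M.T@(np.array([x,y,z])-p)).round(4),R.from_matrix(M.T@G).as_rotvec().round(4))
E
python3 - <<'E'
from h import *
goal(.5285,-.3045,.2)
print(R.from_rotvec(robot.read_state()['orientation']).as_matrix().round(3), np.array(robot.read_camera('wrist')['tool_from_camera']).round(3))
E
```

```text
t 0.15 pos [0.2261 0.5553 0.2319] F [-0.23  0.05 -0.77] op 0.093 q [ 1.1   0.13  1.49 -0.    1.52 -0.09]
move [-0.6044 -0.6822  0.0327] [-1.300e-03  6.000e-04  9.641e-01]
[[-0.926  0.377 -0.001]
 [ 0.377  0.926 -0.001]
 [ 0.    -0.001 -1.   ]] [[ 0.001 -0.964 -0.266  0.074]
 [ 1.     0.001  0.    -0.   ]
 [-0.    -0.266  0.964 -0.153]
 [ 0.     0.     0.     1.   ]]
```

Request:
jog_arm:
  steps:
    - [0,-0.604,-0.682,0.03,0,0,0.964]
    - [0,-0.604,-0.682,0.03,0,0,0.964]
    - [0,-0.604,-0.682,0.03,0,0,0.964]
    - [0,-0.604,-0.682,0.03,0,0,0.964]
    - [0,-0.604,-0.682,0.03,0,0,0.964]
  force: 12

```text
t: 0.82
tool_pos: [0.33, 0.2592, 0.2223]
orientation: [1.938, 2.472, -0.001]
force: [0.8, -0.4, 0.3]
opening: 0.0928
```

Run:
```python
from h import *
goal(.5285,-.3045,.2)
```

```text
t 0.82 pos [0.33   0.2592 0.2223] F [ 0.8  -0.42  0.33] op 0.0928 q [ 0.54 -0.37  1.97 -0.    1.55  0.3 ]
move [-0.5947  0.0583  0.0228] [-0.0002  0.0009  0.0209]
```

Request:
jog_arm:
  steps:
    - [0,-0.595,0.058,0.0,0,0,0.02]
    - [0,-0.595,0.058,0.0,0,0,0.02]
    - [0,-0.595,0.058,0.0,0,0,0.02]
    - [0,-0.595,0.058,0.0,0,0,0.02]
    - [0,-0.595,0.058,0.0,0,0,0.02]

```text
t: 1.45
tool_pos: [0.4336, -0.036, 0.2228]
orientation: [1.963, 2.451, -0.0]
force: [0.8, 0.6, 0.3]
opening: 0.0928
```

Run:
```python
from h import *
goal(.5285,-.3045,.2)
grab('wrist','w1')
```

```text
t 1.45 pos [ 0.4336 -0.036   0.2228] F [0.81 0.64 0.29] op 0.0928 q [-0.2  -0.33  1.94 -0.    1.53 -0.42]
move [-0.2828  0.0339  0.0231] [0.0008 0.001  0.0007]
```

View pics/w1.png

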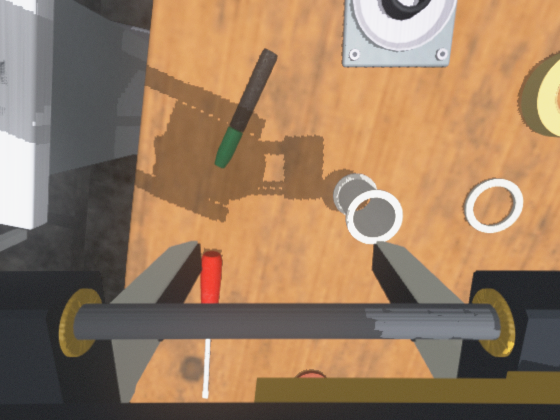

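Wrist view at the midway point: spool top circle at (375,217), gasket (494,206), rest at the upper edge. The ring is just coming in at (312,375).

Request:
jog_arm:
  steps:
    - [0,-0.35,0.02,0.02,0,0,0]
    - [0,-0.35,0.02,0.02,0,0,0]
    - [0,-0.35,0.02,0.02,0,0,0]
    - [0,-0.35,0.02,0.02,0,0,0]
    - [0,-0.35,0.02,0.02,0,0,0]

```text
t: 2.12
tool_pos: [0.5171, -0.3366, 0.2067]
orientation: [1.966, 2.445, -0.005]
force: [1.1, -0.1, 0.6]
opening: 0.093
```

Request:
jog_arm:
  steps:
    - [0,-0.04,0.0,0.0,0,0,0]
    - [0,-0.04,0.0,0.0,0,0,0]

```text
t: 2.38
tool_pos: [0.5251, -0.3783, 0.2054]
orientation: [1.971, 2.443, -0.005]
force: [-0.3, 0.4, -0.5]
opening: 0.093
```

Run:
```python
from h import *
goal(.5285,-.3045,.2)
grab('wrist','w2')
c=load('w2');hsv=cv2.cvtColor(c['img'],cv2.COLOR_RGB2HSV)
m=(((hsv[...,0]<7)|(hsv[...,0]>172))&(hsv[...,1]>110)&(hsv[...,2]>50)).astype('uint8')
k,l,st,ce=cv2.connectedComponentsWithStats(m)
for i in range(1,k):
    if st[i,4]>60: print(st[i],ce[i].round(1), plane(c,[ce[i]],.009)[0].round(4),plane(c,[ce[i]],.0045)[0].round(4))
```

```text
t 2.38 pos [ 0.5251 -0.3783  0.2054] F [-0.26  0.38 -0.5 ] op 0.093 q [-0.7   0.27  1.38 -0.    1.49 -0.91]
move [0.0714 0.0189 0.0051] [-0.0008  0.0044 -0.0068]
[153   0  22   6  67] [165.2   1.5] [ 0.3778 -0.2314  0.009 ] [ 0.3761 -0.2305  0.0045]
[179 339  69  64 288] [213.6 370.2] [ 0.4853 -0.6308  0.009 ] [ 0.4849 -0.635   0.0045]
```

View pics/w2.png

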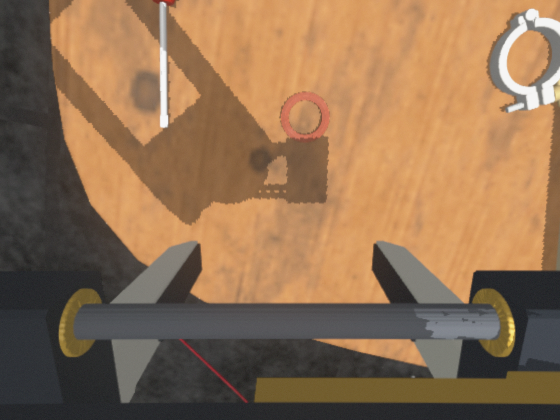

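Ring seen at about (305,116), spanning 280–330 in x and 92–140 in y.

Run:
```python
from h import *
c=load('w2');im=c['img'].astype(int)
sub=im[85:150,270:340]; print(sub[31,::5].tolist()); 
hsv=cv2.cvtColor(c['img'],cv2.COLOR_RGB2HSV);print(hsv[116,270:340:5].tolist())
m=np.zeros(im.shape[:2],'uint8');r=hsv[80:150,265:345];m[80:150,265:345]=((r[...,0]<9)|(r[...,0]>172))&(r[...,1]>100)
cs=max(cv2.findContours(m,cv2.RETR_EXTERNAL,cv2.CHAIN_APPROX_NONE)[0],key=len)
e=cv2.fitEllipse(cs);print(e,len(cs))
for z in(.0045,.009):print(plane(c,[e[0]],z).round(4))
t=load('top0');s=load('scene0')
print([tri(c,e[0],t,(385.6,220.4)),tri(c,e[0],s,(309.1,323.1))])
# spool in w1
c=load('w1');print('spool',plane(c,[(375,217)],.09).round(4),tri(c,(375,217),t,(300,233.5)),tri(c,(375,217),s,(256.6,239.8)))
```

```text
[[213, 152, 99], [218, 159, 105], [157, 108, 76], [206, 116, 89], [207, 151, 103], [213, 155, 102], [185, 138, 97], [182, 135, 96], [194, 144, 101], [205, 151, 104], [141, 103, 72], [200, 114, 90], [198, 141, 96], [214, 154, 102]]
[[14, 136, 213], [14, 132, 218], [12, 132, 157], [7, 145, 206], [14, 128, 207], [14, 133, 213], [14, 121, 185], [14, 120, 182], [14, 122, 194], [14, 126, 205], [13, 125, 141], [7, 140, 200], [13, 131, 198], [14, 133, 214]]
((304.7461242675781, 116.62066650390625), (47.34315872192383, 48.78611373901367), 12.933883666992188) 139
[[ 0.5281 -0.3039  0.0045]]
[[ 0.5279 -0.304   0.009 ]]
[(array([ 0.5286865 , -0.30377366,  0.0022022 ]), np.float64(0.0009140766274993099)), (array([ 5.29477788e-01, -3.04600647e-01,  5.11762976e-04]), np.float64(0.00264007793615909))]
spool [[ 0.515  -0.0328  0.09  ]] (array([ 0.51289897, -0.03153226,  0.09577916]), np.float64(0.00040321751271051205)) (array([ 0.51697166, -0.03384879,  0.08610624]), np.float64(0.0011761082719168555))
```

Request:
jog_arm:
  steps:
    - [0,0.036,0.009,0.05,-0.001,0.004,-0.007]
    - [0,0.071,0.0185,0.105,-0.001,0.004,-0.007]
    - [0,0.071,0.0185,0.135,-0.001,0.004,-0.007]
    - [0,0.071,0.0185,0.155,-0.001,0.004,-0.007]
    - [0,0.071,0.0185,0.155,-0.001,0.004,-0.007]

```text
t: 3.05
tool_pos: [0.5276, -0.3029, 0.0495]
orientation: [-1.961, -2.452, -0.001]
force: [0.0, -0.2, 0.8]
opening: 0.0931
```

Run:
```python
from h import *
goal(.5282,-.304,.017)
```

```text
t 3.05 pos [ 0.5276 -0.3029  0.0495] F [ 0.01 -0.18  0.8 ] op 0.0931 q [-0.61  0.31  1.63  0.    1.2  -0.83]
move [-0.0012  0.0004  0.0325] [-0.0009 -0.0017  0.0018]
```

Request:
jog_arm:
  steps:
    - [0,-0.001,0.0,0.018,0,-0.002,0.002]
    - [0,-0.001,0.0,0.031,0,-0.002,0.002]
    - [0,-0.001,0.0,0.0325,0,-0.002,0.002]
    - [0.3,-0.001,0.0,0.0325,0,-0.002,0.002]
    - [1,-0.001,0.0,0.0325,0,-0.002,0.002]
  force: 6

```text
t: 3.68
tool_pos: [0.5282, -0.3042, 0.0176]
orientation: [1.964, 2.451, -0.001]
force: [0.5, 0.1, 0.4]
opening: 0.0775
```

Request:
jog_arm:
  steps:
    - [1,0,0,0,0,0,0]
    - [1,0,0,0,0,0,0]
    - [1,0,0,0,0,0,0]
    - [1,0,0,0,0,0,0]

```text
t: 4.18
tool_pos: [0.5282, -0.3043, 0.0178]
orientation: [1.964, 2.451, -0.001]
force: [-0.9, 0.1, 1.2]
opening: 0.0478
```

Run:
```python
from h import *
goal(.5282,-.304,.2)
```

```text
t 4.17 pos [ 0.5282 -0.3043  0.0178] F [-0.85  0.06  1.2 ] op 0.0478 q [-0.61  0.35  1.64 -0.    1.15 -0.83]
move [ 1.000e-04 -0.000e+00 -1.822e-01] [-0.0001  0.0011 -0.0003]
```

Request:
jog_arm:
  steps:
    - [1,0,0,0,0,0,0]
    - [1,0,0,-0.02,0,0,0]
    - [1,0,0,-0.07,0,0,0]
    - [1,0,0,-0.13,0,0,0]
    - [1,0,0,-0.18,0,0,0]

```text
t: 4.8
tool_pos: [0.5286, -0.3043, 0.2021]
orientation: [1.962, 2.449, -0.001]
force: [1.1, 0.3, -0.3]
opening: 0.0481
```

Run:
```python
from h import *
goal(.502,.168,.2)
grab('wrist','w3'); grab('scene','s3')
im=cv2.imread('pics/s3.png')[200:360,200:420];cv2.imwrite('pics/s3z.png',cv2.resize(im,None,fx=3.5,fy=3.5))
```

```text
t 4.8 pos [ 0.5286 -0.3043  0.2021] F [ 1.13  0.26 -0.31] op 0.0481 q [-0.61  0.17  1.5  -0.    1.47 -0.83]
move [0.4668 0.0769 0.0007] [ 0.002   0.0034 -0.0003]
```

View pics/w3.png

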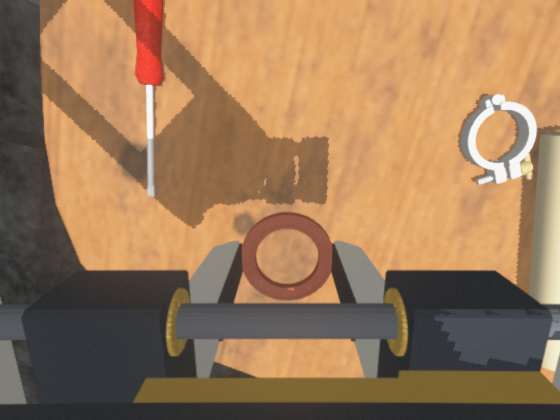

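View pics/s3z.png

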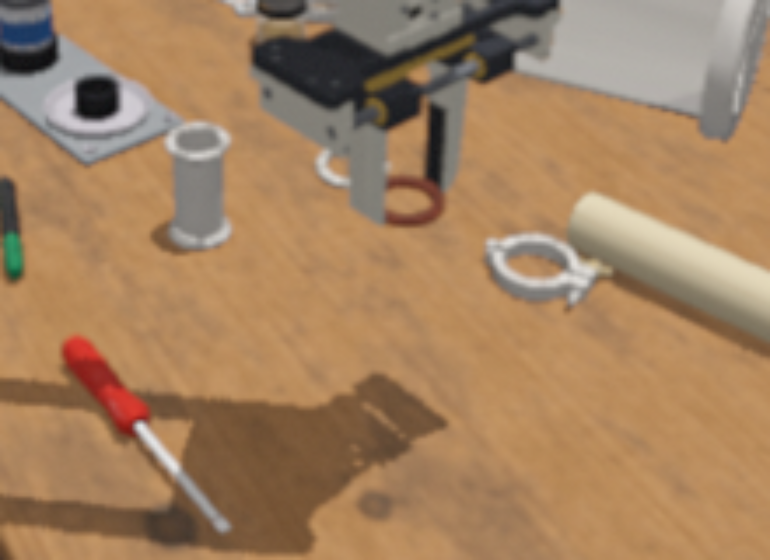

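Ring held level between the jaws: in the wrist view its centre is (287,256), 90 px wide. Now I'll get its offset from the TCP.

Run:
```python
from h import *
c=load('w3');hsv=cv2.cvtColor(c['img'],cv2.COLOR_RGB2HSV)
m=np.zeros((420,560),'uint8');r=hsv[200:310,230:345];m[200:310,230:345]=((r[...,0]<9)|(r[...,0]>172))&(r[...,1]>100)
m=cv2.morphologyEx(m,cv2.MORPH_OPEN,np.ones((3,3)))
cs=max(cv2.findContours(m,cv2.RETR_EXTERNAL,cv2.CHAIN_APPROX_NONE)[0],key=len)
e=cv2.fitEllipse(cs);print(e)
p=plane(c,[e[0]],.2021-.0178+.0045+0.0)[0];print('ringcentre',p,p-np.array([.5286,-.3043,.2021]))
```

```text
((286.6156005859375, 256.433349609375), (85.2371597290039, 90.71671295166016), 89.04275512695312)
ringcentre [ 0.52865959 -0.30461674  0.1888    ] [ 5.95945166e-05 -3.16735311e-04 -1.33000000e-02]
```

Request:
jog_arm:
  steps:
    - [1,0.33,0.05,0,0,0,0]
    - [1,0.33,0.05,0,0,0,0]
    - [1,0.33,0.05,0,0,0,0]
    - [1,0.33,0.05,0,0,0,0]
    - [1,0.33,0.05,0,0,0,0]

```text
t: 5.52
tool_pos: [0.5091, 0.0097, 0.205]
orientation: [1.955, 2.439, 0.001]
force: [1.1, 0.6, -0.4]
opening: 0.048
```

Run:
```python
from h import *
goal(.502,.168,.12)
grab('wrist','w4')
```

```text
t 5.53 pos [0.5091 0.0097 0.205 ] F [ 1.13  0.64 -0.43] op 0.048 q [-0.08 -0.12  1.79 -0.01  1.46 -0.29]
move [0.157  0.0266 0.0835] [ 0.0103  0.0115 -0.0005]
```

View pics/w4.png

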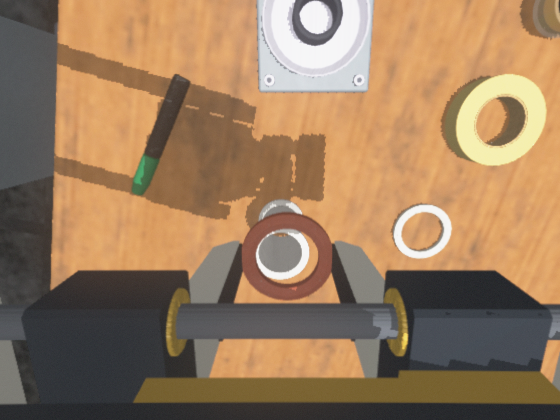

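Ring centred on the TCP; rest (317,16), stand bottom corners (269,80) and (359,80). I'll move closer and look again.

Request:
jog_arm:
  steps:
    - [1,0.05,0.01,0.005,0.01,0.011,0]
    - [1,0.085,0.02,0.005,0.01,0.011,0]
    - [1,0.085,0.02,0.005,0.01,0.011,0]

```text
t: 5.95
tool_pos: [0.5089, 0.1061, 0.2001]
orientation: [-1.954, -2.457, -0.006]
force: [-0.1, -0.3, -1.8]
opening: 0.0485
```

Run:
```python
from h import *
goal(.502,.168,.12)
grab('wrist','w5')
```

```text
t 5.95 pos [0.5089 0.1061 0.2001] F [-0.05 -0.26 -1.8 ] op 0.0485 q [ 0.1  -0.07  1.75  0.    1.46 -0.12]
move [0.0615 0.0071 0.0804] [ 0.0012 -0.0042  0.0072]
```

View pics/w5.png

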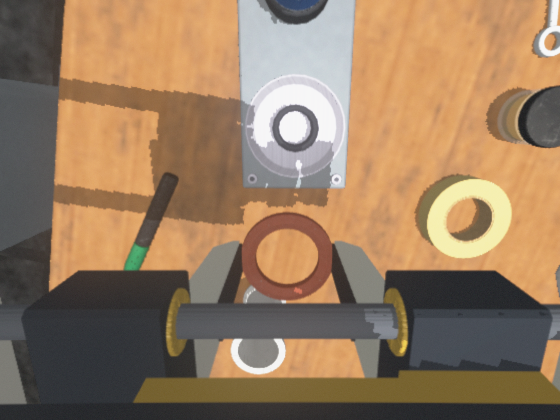

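Rest at about (294,128), stand edges at x=243–345, spool top at (258,351).

Run:
```python
from h import *
c=load('w5');g=cv2.cvtColor(c['img'],cv2.COLOR_RGB2GRAY)
def fit(m,off):
    cs=max(cv2.findContours(m.astype('uint8'),cv2.RETR_EXTERNAL,cv2.CHAIN_APPROX_NONE)[0],key=len)
    e=cv2.fitEllipse(cs);return (e[0][0]+off[0],e[0][1]+off[1]),e[1],cs
r=g[98:160,264:326]
e,ax,_=fit(r<90,(264,98));print('outer',e,ax)
m=(r<90).astype('uint8');cs,h=cv2.findContours(m,cv2.RETR_CCOMP,cv2.CHAIN_APPROX_NONE)
inn=[x for x,k in zip(cs,h[0]) if k[3]>=0 and len(x)>30]
if inn: ei=cv2.fitEllipse(inn[0]);ei=((ei[0][0]+264,ei[0][1]+98),ei[1]);print('inner',ei)
print('rest outer',plane(c,[e],.036),'inner',plane(c,[ei[0]],.036))
t=load('top0');print(tri(c,e,t,(233.5,250.4)))
cv2.imwrite('pics/w5z.png',cv2.resize(cv2.imread('pics/w5.png')[60:200,220:370],None,fx=4,fy=4,interpolation=cv2.INTER_CUBIC))
# spool
hsv=cv2.cvtColor(c['img'],cv2.COLOR_RGB2HSV)
m=np.zeros((420,560),bool);q=hsv[329:376,225:292];m[329:376,225:292]=(q[...,1]<40)&(q[...,2]>200)
pts=np.argwhere(m)[:,::-1];print('spool',pts.min(0),pts.max(0))
print('spool pos',plane(c,[(258,351)],.09), tri(c,(258,351),load('w1'),(375,217)))
```

```text
outer (306.1611518859863, 90.33447647094727) (52.170406341552734, 114.33795166015625)Traceback (most recent call last):
  File "<stdin>", line 11, in <module>
NameError: name 'ei' is not defined. Did you mean: 'e'?
```

Run:
```python
from h import *
c=load('w5');g=cv2.cvtColor(c['img'],cv2.COLOR_RGB2GRAY)
cv2.imwrite('pics/w5z.png',cv2.resize(cv2.imread('pics/w5.png')[60:200,220:370],None,fx=4,fy=4,interpolation=cv2.INTER_CUBIC))
print(g[128,255:335:2]);print(g[95:165:2,294])
for th in(60,75,90,105,120):
    m=np.zeros(g.shape,'uint8');m[100:158,268:322]=g[100:158,268:322]<th
    cs,h=cv2.findContours(m,cv2.RETR_CCOMP,cv2.CHAIN_APPROX_NONE)
    for x,k in zip(cs,h[0]):
        if len(x)>40:
            e=cv2.fitEllipse(x);print(th,'in' if k[3]>=0 else 'out',np.round(e[0],1),np.round(e[1],1),plane(c,[e[0]],.036)[0].round(4))
hsv=cv2.cvtColor(c['img'],cv2.COLOR_RGB2HSV)
m=np.zeros((420,560),bool);q=hsv[329:376,225:292];m[329:376,225:292]=(q[...,1]<40)&(q[...,2]>200)
pts=np.argwhere(m)[:,::-1];print('spool',pts.min(0),pts.max(0))
print('spool pos',plane(c,[(258,351)],.09), tri(c,(258,351),load('w1'),(375,217)))
```

```text
[245 245 246 246 246 246 246 245 183 100 110 104 220 246 246 246 246 246
 246 246 246 247 246 247 246 246 203 192 104  96 108 104 246 247 246 246
 246 247 246 246]
[246 247 247 247 246 126 114 110 232 246 246 247 246 246 246 246 246 246
 246 246 246 246 246 238 167  91  91  87 101 178 181 179 180 177 176]Traceback (most recent call last):
  File "<stdin>", line 8, in <module>
TypeError: 'NoneType' object is not subscriptable
```

View pics/w5z.png

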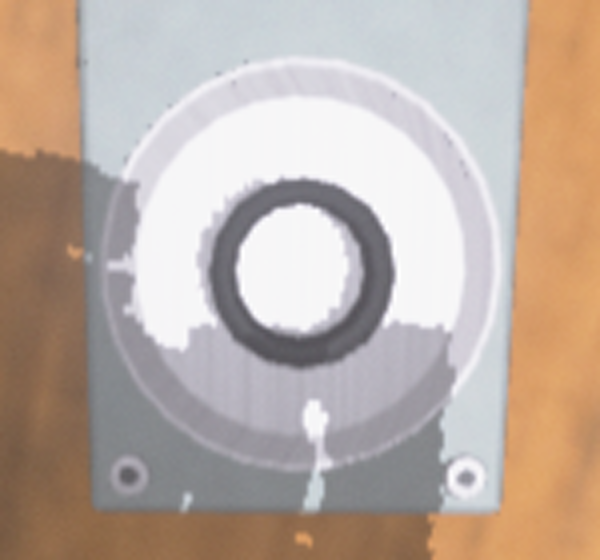

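Run:
```python
from h import *
c=load('w5');g=cv2.cvtColor(c['img'],cv2.COLOR_RGB2GRAY)
for th in(115,130,145,160):
    m=np.zeros(g.shape,'uint8');m[100:158,268:322]=g[100:158,268:322]<th
    cs,h=cv2.findContours(m,cv2.RETR_CCOMP,cv2.CHAIN_APPROX_NONE)
    for x,k in zip(cs,h[0]):
        if len(x)>40:
            e=cv2.fitEllipse(x);print(th,'in' if k[3]>=0 else 'out',np.round(e[0],1),np.round(e[1],1),plane(c,[e[0]],.036)[0].round(4),tri(c,e[0],load('top0'),(233.5,250.4))[0].round(4))
hsv=cv2.cvtColor(c['img'],cv2.COLOR_RGB2HSV)
m=np.zeros((420,560),bool);q=hsv[329:376,225:292];m[329:376,225:292]=(q[...,1]<40)&(q[...,2]>200)
pts=np.argwhere(m)[:,::-1];print('spool',pts.min(0),pts.max(0))
print('spool pos',plane(c,[(258,351)],.09), tri(c,(258,351),load('w1'),(375,217)))
# check: reproject rest circle
for X in [(.502,.168)]:
  print(proj(c,[[X[0]+.022*np.cos(a),X[1]+.022*np.sin(a),.036] for a in np.arange(0,6.2,np.pi/2)]).round(1))
```

```text
115 out [294.9 128.1] [43.9 45. ] [0.5025 0.1696 0.036 ] [0.5024 0.1697 0.012 ]
115 in [294.2 127. ] [33.7 35. ] [0.5017 0.1704 0.036 ] [0.5021 0.1702 0.0105]
130 out [294.9 128.1] [44.6 45.8] [0.5025 0.1696 0.036 ] [0.5024 0.1697 0.012 ]
130 in [294.2 127.1] [33.2 34.4] [0.5017 0.1704 0.036 ] [0.5021 0.1702 0.0108]
145 out [294.8 127.9] [45.  46.3] [0.5024 0.1697 0.036 ] [0.5024 0.1698 0.0115]
145 in [294.2 127.1] [32.9 34. ] [0.5017 0.1703 0.036 ] [0.502  0.1701 0.0112]
160 out [294.9 128.2] [45.3 47. ] [0.5025 0.1696 0.036 ] [0.5024 0.1697 0.0122]
160 in [294.2 127. ] [32.6 33.6] [0.5017 0.1704 0.036 ] [0.5021 0.1702 0.0106]
spool [231 339] [285 373]
spool pos [[ 0.51426644 -0.03404831  0.09      ]] (array([ 0.51412399, -0.03215895,  0.09242129]), np.float64(0.00014145271449218642))
[[316.7 135.1]
 [299.5 105.7]
 [271.  124.2]
 [288.6 152.8]]
```

Request:
jog_arm:
  steps:
    - [1,0.04,0.005,0.0,0.001,-0.004,0.007]
    - [1,0.0625,0.007,0.04,0.001,-0.004,0.007]
    - [1,0.0625,0.007,0.08,0.001,-0.004,0.007]
    - [1,0.0625,0.007,0.115,0.001,-0.004,0.007]
    - [1,0.0625,0.007,0.125,0.001,-0.004,0.007]

```text
t: 6.62
tool_pos: [0.5002, 0.1659, 0.073]
orientation: [-1.966, -2.448, 0.006]
force: [0.7, 0.1, 0.3]
opening: 0.0476
```

Run:
```python
from h import *
goal(.5022,.1691,.0545)
```

```text
t 6.62 pos [0.5002 0.1659 0.073 ] F [0.73 0.1  0.3 ] op 0.0476 q [ 0.22  0.08  1.85 -0.    1.22  0.01]
move [0.0027 0.0027 0.0185] [-0.0045  0.0009 -0.0022]
```

Request:
jog_arm:
  steps:
    - [1,0.0027,0.0027,0.008,-0.004,0.001,-0.002]
    - [1,0.0027,0.0027,0.015,-0.004,0.001,-0.002]
    - [1,0.0027,0.0027,0.018,-0.004,0.001,-0.002]
    - [1,0.0027,0.0027,0.0185,-0.004,0.001,-0.002]

```text
t: 7.12
tool_pos: [0.5026, 0.1692, 0.0549]
orientation: [1.964, 2.452, 0.001]
force: [0.6, 0.7, -1.1]
opening: 0.0483
```

Run:
```python
from h import *
goal(.5022,.1691,.054)
grab('wrist','w6');grab('scene','s6')
cv2.imwrite('pics/s6z.png',cv2.resize(cv2.imread('pics/s6.png')[140:260,160:320],None,fx=4,fy=4,interpolation=cv2.INTER_CUBIC))
```

```text
t 7.12 pos [0.5026 0.1692 0.0549] F [ 0.6   0.73 -1.08] op 0.0483 q [0.23 0.11 1.85 0.   1.18 0.01]
move [ 0.     -0.0004  0.0009] [ 0.0003 -0.0001 -0.0001]
```

View pics/w6.png

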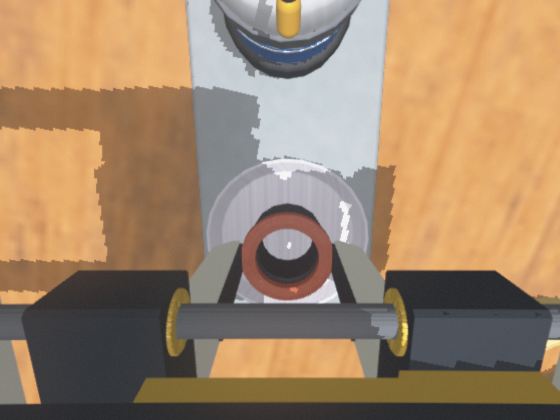

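View pics/s6z.png

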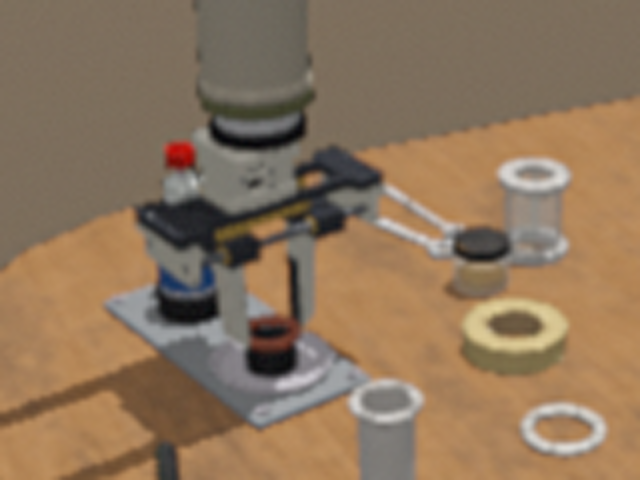

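Ring sits directly over the tube: both are centred on x≈288 in the wrist view. Next: lower the last millimetre and open.

Request:
jog_arm:
  steps:
    - [1,0,-0.0003,0.0008,0,0,0]
    - [0.3,0,-0.0003,0.0008,0,0,0]
    - [0.2,0,-0.0003,0.0008,0,0,0]
    - [0.2,0,-0.0003,0.0008,0,0,0]
    - [0.2,0,-0.0003,0.0008,0,0,0]

```text
t: 7.85
tool_pos: [0.5023, 0.1692, 0.0542]
orientation: [1.964, 2.452, 0.001]
force: [-0.1, 0.4, 0.2]
opening: 0.0741
```

Run:
```python
from h import *
goal(.5022,.1691,.2)
grab('wrist','w7')
```

```text
t 7.85 pos [0.5023 0.1692 0.0542] F [-0.11  0.38  0.21] op 0.0741 q [0.23 0.11 1.86 0.   1.18 0.01]
move [-0.000e+00 -1.000e-04 -1.458e-01] [ 0.0004 -0.0001 -0.    ]
```

View pics/w7.png

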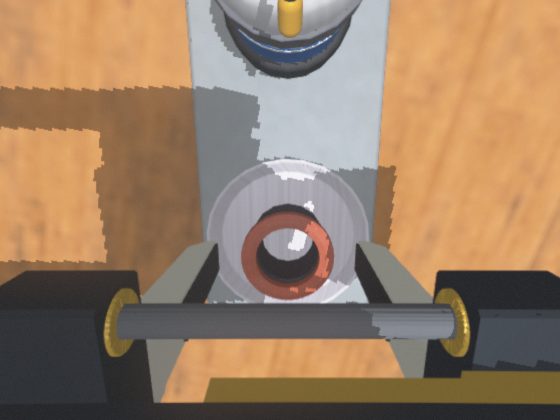

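Released; the ring lies on the rest at (288,255). Next: raise, shut the fingers and look at the cap.

Request:
jog_arm:
  steps:
    - [0.2,0,0,-0.03,0,0,0]
    - [0.2,0,0,-0.09,0,0,0]
    - [0.6,0,0,-0.15,0,0,0]
    - [1,0,0,-0.176,0,0,0]
    - [1,0,0,-0.176,0,0,0]

```text
t: 8.52
tool_pos: [0.5039, 0.1695, 0.2332]
orientation: [1.962, 2.449, 0.007]
force: [0.4, 0.1, -0.6]
opening: 0.0494
```

Run:
```python
from h import *
goal(.4755,.2897,.21)
grab('wrist','w8')
```

```text
t 8.53 pos [0.5039 0.1695 0.2332] F [ 0.37  0.14 -0.58] op 0.0494 q [ 0.23 -0.06  1.68  0.    1.51  0.01]
move [ 0.1235 -0.0016  0.0232] [ 0.006  -0.0002 -0.    ]
```

View pics/w8.png

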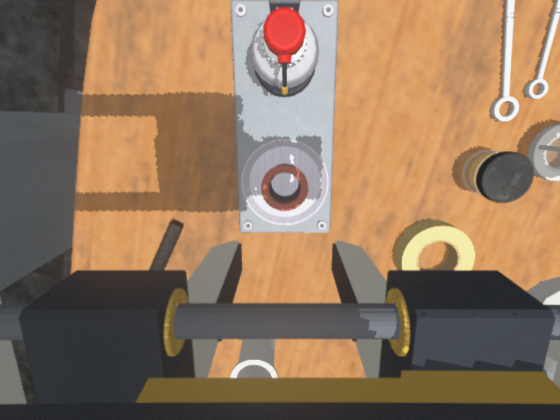

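Run:
```python
from h import *
c=load('w8');hsv=cv2.cvtColor(c['img'],cv2.COLOR_RGB2HSV)
m=(((hsv[...,0]<7)|(hsv[...,0]>172))&(hsv[...,1]>120)).astype('uint8');m[65:]=0;m[:,:250]=0;m[:,320:]=0
m2=cv2.morphologyEx(m,cv2.MORPH_OPEN,cv2.getStructuringElement(cv2.MORPH_ELLIPSE,(21,21)))
x,y,w,h=cv2.boundingRect(m2);print(x,y,w,h)
hsvr=hsv[5:70,284];print(hsvr[::3].tolist())
# top face ellipse: bounding
cs=max(cv2.findContours(m2,cv2.RETR_EXTERNAL,cv2.CHAIN_APPROX_NONE)[0],key=len);e=cv2.fitEllipse(cs);print(e)
print(plane(c,[e[0]],.16),tri(c,e[0],load('top0'),(184.2,259.5)),tri(c,e[0],load('scene0'),(204.8,177)))
# ring
m=np.zeros(m.shape,'uint8');m[158:218,255:315]=(((hsv[158:218,255:315,0]<9)|(hsv[158:218,255:315,0]>172))&(hsv[158:218,255:315,1]>70))
cs=max(cv2.findContours(m,cv2.RETR_EXTERNAL,cv2.CHAIN_APPROX_NONE)[0],key=len);e=cv2.fitEllipse(cs);print('ring',e,plane(c,[e[0]],.0425))
```

```text
264 7 41 51
[[173, 28, 81], [0, 199, 217], [1, 185, 245], [1, 184, 232], [1, 180, 231], [0, 180, 230], [1, 180, 232], [0, 179, 231], [1, 179, 232], [1, 178, 233], [0, 177, 232], [0, 176, 233], [1, 175, 233], [1, 176, 233], [1, 173, 246], [1, 187, 213], [1, 173, 177], [1, 181, 245], [1, 174, 246], [1, 153, 162], [165, 19, 79], [170, 20, 77]]
((283.99017333984375, 31.540245056152344), (40.24163818359375, 48.75107192993164), 0.2518269419670105)
[[0.47565415 0.28989099 0.16      ]] (array([0.47603169, 0.28825194, 0.16775859]), np.float64(8.479138603697018e-05)) (array([0.47693056, 0.29022205, 0.1559458 ]), np.float64(0.0031218710595149637))
ring ((284.2655029296875, 187.368408203125), (44.72876739501953, 45.3283576965332), 83.16837310791016) [[0.5025892  0.16981765 0.0425    ]]
```

Request:
jog_arm:
  steps:
    - [1,0.05,0,0,0.006,0,0]
    - [1,0.1,0,0,0.006,0,0]
    - [1,0.1235,-0.001,0.01,0.006,0,0]
    - [1,0.1235,-0.001,0.02,0.006,0,0]
    - [1,0.1235,-0.001,0.03,0.006,0,0]

```text
t: 9.2
tool_pos: [0.4743, 0.2885, 0.1984]
orientation: [-1.962, -2.449, 0.009]
force: [-0.2, 0.1, -0.0]
opening: 0.0006
```

Run:
```python
from h import *
goal(.4757,.2897,.178)
grab('wrist','w9');grab('scene','s9')
cv2.imwrite('pics/s9z.png',cv2.resize(cv2.imread('pics/s9.png')[120:260,140:300],None,fx=4,fy=4,interpolation=cv2.INTER_CUBIC))
```

```text
t 9.2 pos [0.4743 0.2885 0.1984] F [-0.18  0.15 -0.01] op 0.0006 q [0.45 0.03 1.65 0.   1.46 0.23]
move [0.0008 0.0018 0.0204] [-0.0064  0.001   0.    ]
```

View pics/s9z.png

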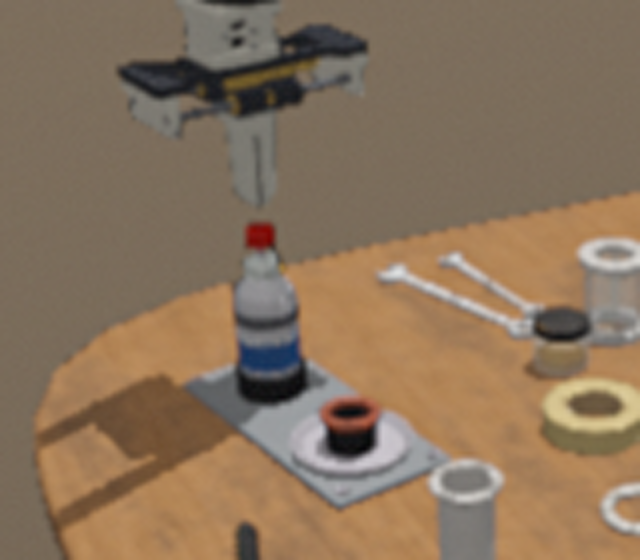

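View pics/w9.png

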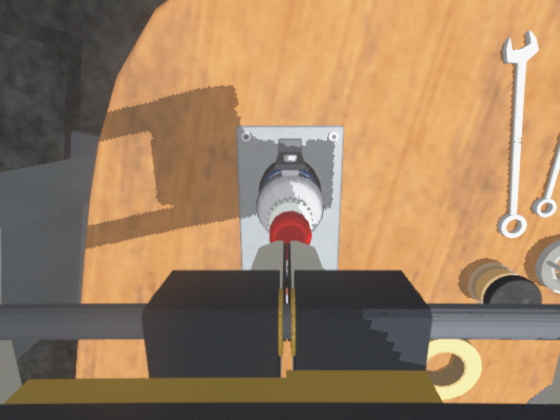

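Ring flat on the rest; the shut fingers stand above the cap.

Request:
jog_arm:
  steps:
    - [1,0.001,0.0018,0.012,-0.006,0.001,0]
    - [1,0.001,0.0018,0.019,-0.006,0.001,0]
    - [1,0.001,0.0018,0.022,-0.006,0.001,0]
    - [1,0.001,0.0018,0.025,-0.006,0.001,0]
    - [1,0.001,0.0018,0.0265,-0.006,0.001,0]

```text
t: 9.93
tool_pos: [0.4756, 0.2893, 0.172]
orientation: [-1.965, -2.45, 0.001]
force: [-2.2, -1.3, 5.1]
opening: 0.0003
```

Run:
```python
from h import *
goal(.4757,.2897,.167)
```

```text
t 9.93 pos [0.4756 0.2893 0.172 ] F [-2.2  -1.25  5.06] op 0.0003 q [0.45 0.05 1.68 0.   1.41 0.24]
move [0.0004 0.0001 0.005 ] [-0.0009  0.0001 -0.0011]
```

Request:
jog_arm:
  steps:
    - [1,0,0,0.0015,0,0,0]
    - [1,0,0,0.003,0,0,0]
    - [1,0,0,0.0045,0,0,0]
    - [1,0,0,0.0055,0,0,0]
    - [1,0,0,0.0055,0,0,0]

```text
t: 10.55
tool_pos: [0.4757, 0.2893, 0.1677]
orientation: [-1.965, -2.451, 0.001]
force: [-4.5, -3.0, 8.3]
opening: 0.0006
```

Run:
```python
from h import *
goal(.4757,.2897,.166)
```

```text
t 10.55 pos [0.4757 0.2893 0.1677] F [-4.48 -3.02  8.33] op 0.0006 q [ 0.45  0.05  1.69 -0.    1.4   0.24]
move [0.0004 0.     0.0017] [-0.0004  0.0002 -0.001 ]
```

Request:
jog_arm:
  steps:
    - [1,0,0,0.0015,0,0,0]
    - [1,0,0,0.002,0,0,0]
    - [1,0,0,0.0025,0,0,0]
    - [1,0,0,0.0028,0,0,0]
    - [1,0,0,0.0028,0,0,0]

```text
t: 11.18
tool_pos: [0.4758, 0.2894, 0.1662]
orientation: [1.965, 2.451, -0.0]
force: [-5.2, -3.3, 10.6]
opening: 0.0004
```

Run:
```python
from h import *
goal(.4757,.2897,.166)
```

```text
t 11.18 pos [0.4758 0.2894 0.1662] F [-5.17 -3.3  10.6 ] op 0.0004 q [ 0.45  0.05  1.69 -0.    1.4   0.24]
move [0.0004 0.     0.0002] [ 0.0001  0.0002 -0.0009]
```

Request:
jog_arm:
  steps:
    - [1,0,0,0.0016,0,0,0]
    - [1,0,0,0.002,0,0,0]
    - [1,0,0,0.002,0,0,0]
    - [1,0,0,0.002,0,0,0]
    - [1,0,0,0.002,0,0,0]

```text
t: 11.8
tool_pos: [0.4758, 0.2894, 0.166]
orientation: [1.965, 2.451, 0.001]
force: [-6.6, -4.2, 13.1]
opening: 0.0003
```

Run:
```python
from h import *
goal(.4757,.2897,.166)
grab('scene','s10')
cv2.imwrite('pics/s10z.png',cv2.resize(cv2.imread('pics/s10.png')[120:260,140:300],None,fx=4,fy=4,interpolation=cv2.INTER_CUBIC))
```

```text
t 11.8 pos [0.4758 0.2894 0.166 ] F [-6.62 -4.18 13.11] op 0.0003 q [ 0.45  0.05  1.69 -0.    1.39  0.24]
move [ 0.0003 -0.     -0.    ] [ 0.0006  0.0003 -0.0007]
```

View pics/s10z.png

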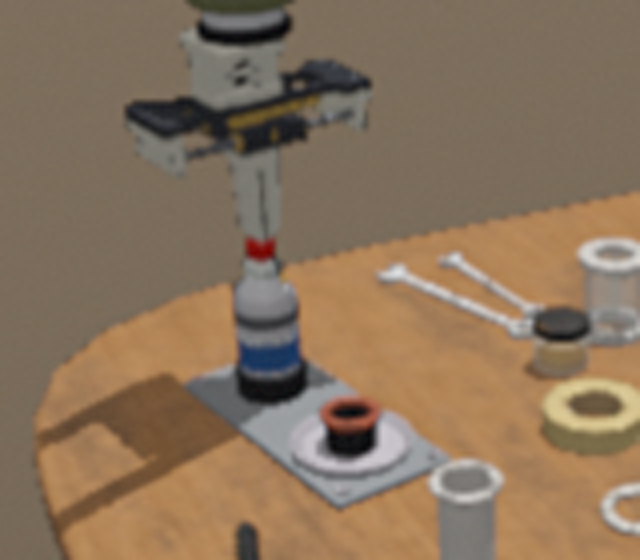

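The position stopped at 0.166 while the force rose to 13 N, so this is the firm second stop. The ring is still on the rest. Next, release.

Request:
jog_arm:
  steps:
    - [1,0,0,-0.005,0,0,0]
    - [1,0,0,-0.015,0,0,0]
    - [1,0,0,-0.03,0,0,0]
    - [1,0,0,-0.045,0,0,0]
    - [1,0,0,-0.045,0,0,0]

```text
t: 12.48
tool_pos: [0.4768, 0.2899, 0.2132]
orientation: [1.964, 2.45, 0.006]
force: [0.3, -0.2, -1.3]
opening: 0.0004
```

Run:
```python
from h import *
goal(.5188,.0995,.21)
grab('wrist','w11');grab('scene','s11')
cv2.imwrite('pics/s11z.png',cv2.resize(cv2.imread('pics/s11.png')[120:260,140:300],None,fx=4,fy=4,interpolation=cv2.INTER_CUBIC))
```

```text
t 12.47 pos [0.4768 0.2899 0.2132] F [ 0.3  -0.16 -1.31] op 0.0004 q [ 0.45  0.02  1.64 -0.    1.48  0.24]
move [-0.195  -0.0004  0.0031] [ 0.0041 -0.0006 -0.0007]
```

View pics/s11z.png

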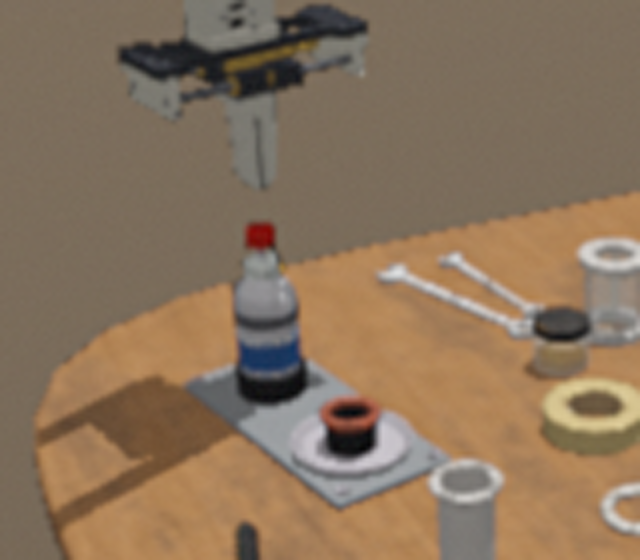

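The cap is back up, same pixels (260,236) as before pressing. Now I'll pick the ring again.

Request:
jog_arm:
  steps:
    - [0.6,-0.06,0,0,0.002,0,0]
    - [0.15,-0.118,0,0,0.004,0,0]
    - [0.15,-0.123,0,0,0.004,0,0]
    - [0.15,-0.123,0,0.04,0.004,0,0]
    - [0.15,-0.123,0,0.08,0.004,0,0]

```text
t: 13.2
tool_pos: [0.5028, 0.1699, 0.1301]
orientation: [-1.965, -2.45, 0.002]
force: [0.3, -0.1, -0.7]
opening: 0.0457
```

Run:
```python
from h import *
goal(.5024,.1694,.0545)
```

```text
t 13.2 pos [0.5028 0.1699 0.1301] F [ 0.31 -0.08 -0.75] op 0.0457 q [0.23 0.02 1.8  0.   1.33 0.01]
move [-0.0005 -0.0003  0.0756] [-0.0021 -0.0003 -0.001 ]
```

Request:
jog_arm:
  steps:
    - [0.15,-0.0005,-0.0003,0.01,0,0,0]
    - [0.15,-0.0005,-0.0003,0.02,0,0,0]
    - [0.15,-0.0005,-0.0003,0.03,0,0,0]
    - [0.15,-0.0005,-0.0003,0.03,0,0,0]

```text
t: 13.7
tool_pos: [0.5025, 0.1695, 0.1002]
orientation: [-1.964, -2.45, 0.002]
force: [-0.5, -0.6, -0.2]
opening: 0.0787
```

Run:
```python
from h import *
goal(.5024,.1694,.0545)
grab('wrist','w12')
```

```text
t 13.7 pos [0.5025 0.1695 0.1002] F [-0.51 -0.55 -0.22] op 0.0787 q [0.23 0.05 1.82 0.   1.27 0.01]
move [-0.0001 -0.0001  0.0457] [-0.0021 -0.0003 -0.0009]
```

View pics/w12.png

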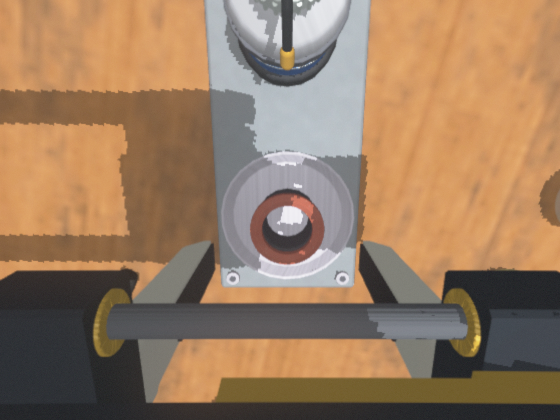

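Ring at (287,227), midway between the open fingers.

Request:
jog_arm:
  steps:
    - [0.15,0,0,0.02,-0.002,0,0]
    - [0.15,0,0,0.038,-0.002,0,0]
    - [0.15,0,0,0.0455,-0.002,0,0]
    - [0.15,0,0,0.0455,-0.002,0,0]
    - [0.5,0,0,0.0455,-0.002,0,0]

```text
t: 14.38
tool_pos: [0.5032, 0.1696, 0.0558]
orientation: [1.965, 2.45, 0.002]
force: [-0.2, -0.5, -0.2]
opening: 0.0726
```

Request:
jog_arm:
  steps:
    - [1,0,0,0,0,0,0]
    - [1,0,0,0,0,0,0]
    - [1,0,0,0,0,0,0]
    - [1,0,0,0,0,0,0]
    - [1,0,0,0,0,0,0]

```text
t: 15.0
tool_pos: [0.5036, 0.1697, 0.0561]
orientation: [1.965, 2.45, 0.003]
force: [0.8, -1.3, 2.5]
opening: 0.0473
```

Request:
jog_arm:
  steps:
    - [1,0,0,-0.015,0,0,0]
    - [1,0,0,-0.06,0,0,0]
    - [1,0,0,-0.11,0,0,0]
    - [1,0,0,-0.13,0,0,0]
    - [1,0,0,-0.13,0,0,0]

```text
t: 15.62
tool_pos: [0.5047, 0.1699, 0.1891]
orientation: [1.963, 2.448, 0.009]
force: [-0.3, -0.9, -0.7]
opening: 0.0473
```

Run:
```python
from h import *
goal(.5145,-.033,.2)
grab('wrist','w13')
```

```text
t 15.62 pos [0.5047 0.1699 0.1891] F [-0.32 -0.89 -0.71] op 0.0473 q [ 0.23 -0.03  1.74  0.    1.43  0.01]
move [-0.2002 -0.0344 -0.0113] [ 0.0069 -0.0004 -0.001 ]
```

View pics/w13.png

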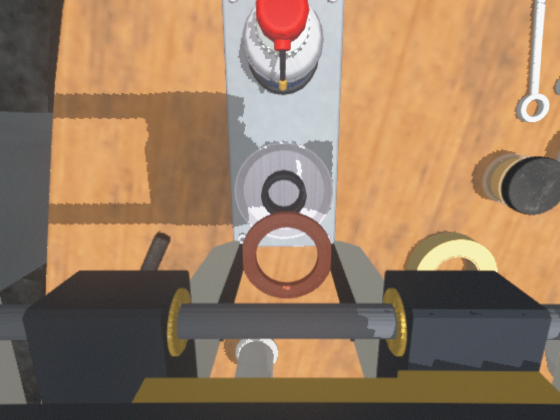

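Ring held level and centred at (287,254). Going to a view point just beyond the spool.

Request:
jog_arm:
  steps:
    - [1,-0.06,-0.008,-0.011,0.007,0,0]
    - [1,-0.12,-0.016,-0.011,0.007,0,0]
    - [1,-0.18,-0.024,-0.011,0.007,0,0]
    - [1,-0.24,-0.032,-0.011,0.007,0,0]
    - [1,-0.27,-0.034,-0.011,0.007,0,0]

```text
t: 16.3
tool_pos: [0.5277, -0.104, 0.1956]
orientation: [-1.965, -2.444, 0.006]
force: [0.4, 0.5, -0.8]
opening: 0.0478
```

Request:
jog_arm:
  steps:
    - [1,0,0,0,0,0,0]
    - [1,0,0,0,0,0,0]

```text
t: 16.55
tool_pos: [0.5267, -0.1032, 0.1938]
orientation: [-1.964, -2.442, 0.008]
force: [0.5, -1.2, -0.3]
opening: 0.0471
```

Run:
```python
from h import *
goal(.5145,-.033,.2)
grab('wrist','w14')
cv2.imwrite('pics/w14z.png',cv2.resize(cv2.imread('pics/w14.png')[60:310,200:400],None,fx=2.4,fy=2.4,interpolation=cv2.INTER_CUBIC))
```

```text
t 16.55 pos [ 0.5267 -0.1032  0.1938] F [ 0.52 -1.16 -0.29] op 0.0471 q [-0.29 -0.01  1.71 -0.    1.46 -0.5 ]
move [ 0.0712  0.0031 -0.0059] [-0.009  -0.0034 -0.0038]
```

View pics/w14z.png

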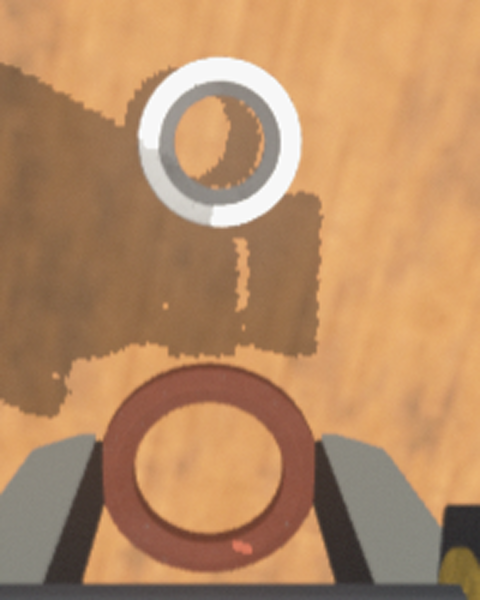

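Spool flange clear at about (291,119), ring at (287,254).

Run:
```python
from h import *
c=load('w14');hsv=cv2.cvtColor(c['img'],cv2.COLOR_RGB2HSV)
m=np.zeros((420,560),'uint8');q=hsv[70:165,245:340];m[70:165,245:340]=(q[...,1]<60)&(q[...,2]>130)
m=cv2.morphologyEx(m,cv2.MORPH_CLOSE,np.ones((5,5)))
cs=max(cv2.findContours(m,cv2.RETR_EXTERNAL,cv2.CHAIN_APPROX_NONE)[0],key=len);e=cv2.fitEllipse(cs);print(e)
print('spool@.09',plane(c,[e[0]],.09),'@.088',plane(c,[e[0]],.088),'tri w5',tri(c,e[0],load('w5'),(258,351)),'w1',tri(c,e[0],load('w1'),(375,217)))
m=np.zeros((420,560),'uint8');r=hsv[200:310,230:345];m[200:310,230:345]=((r[...,0]<9)|(r[...,0]>172))&(r[...,1]>100)
m=cv2.morphologyEx(m,cv2.MORPH_OPEN,np.ones((3,3)))
cs=max(cv2.findContours(m,cv2.RETR_EXTERNAL,cv2.CHAIN_APPROX_NONE)[0],key=len)
e=cv2.fitEllipse(cs);print(e)
p=plane(c,[e[0]],.1938-.0201+.0045)[0];print('ring',p,p-np.array([.5267,-.1032,.1938]))
```

```text
((291.07244873046875, 118.71411895751953), (67.44407653808594, 70.07295227050781), 174.8320770263672)
spool@.09 [[ 0.51360904 -0.03249319  0.09      ]] @.088 [[ 0.51362122 -0.03249842  0.088     ]] tri w5 (array([ 0.51384688, -0.03246342,  0.09200898]), np.float64(0.0005025535485704294)) w1 (array([ 0.51375772, -0.03224566,  0.09319864]), np.float64(0.0005847105978217175))
((286.422607421875, 254.89871215820312), (84.17224884033203, 89.11774444580078), 89.21853637695312)
ring [ 0.52643493 -0.10358561  0.1782    ] [-0.00026507 -0.00038561 -0.0156    ]
```

Request:
jog_arm:
  steps:
    - [1,0.04,0.0015,0.0,-0.009,-0.003,-0.004]
    - [1,0.0723,0.0028,0.0,-0.009,-0.003,-0.004]
    - [1,0.0723,0.0028,0.03,-0.009,-0.003,-0.004]
    - [1,0.0723,0.0028,0.055,-0.009,-0.003,-0.004]
    - [1,0.0723,0.0028,0.065,-0.009,-0.003,-0.004]

```text
t: 17.23
tool_pos: [0.5122, -0.0299, 0.1277]
orientation: [-1.959, -2.453, 0.001]
force: [-0.8, -0.7, -0.2]
opening: 0.0474
```

Run:
```python
from h import *
goal(.514,-.032,.112)
```

```text
t 17.23 pos [ 0.5122 -0.0299  0.1277] F [-0.77 -0.69 -0.16] op 0.0474 q [-0.16 -0.03  1.85  0.    1.32 -0.38]
move [-0.0025  0.0013  0.0157] [-0.0018 -0.0013  0.0033]
```

Request:
jog_arm:
  steps:
    - [1,-0.0025,0.0013,0.0,-0.002,-0.001,0.003]
    - [1,-0.0025,0.0013,0.006,-0.002,-0.001,0.003]
    - [1,-0.0025,0.0013,0.012,-0.002,-0.001,0.003]
    - [1,-0.0025,0.0013,0.0145,-0.002,-0.001,0.003]

```text
t: 17.73
tool_pos: [0.514, -0.0321, 0.113]
orientation: [-1.964, -2.452, -0.0]
force: [-0.5, -0.3, -0.6]
opening: 0.0476
```

Run:
```python
from h import *
goal(.514,-.032,.111)
grab('wrist','w15');grab('scene','s15')
cv2.imwrite('pics/s15z.png',cv2.resize(cv2.imread('pics/s15.png')[190:290,200:320],None,fx=5,fy=5,interpolation=cv2.INTER_CUBIC))
```

```text
t 17.73 pos [ 0.514  -0.0321  0.113 ] F [-0.53 -0.31 -0.59] op 0.0476 q [-0.16 -0.01  1.86  0.    1.29 -0.38]
move [0.0001 0.     0.002 ] [ 0.0001 -0.0003  0.    ]
```

View pics/w15.png

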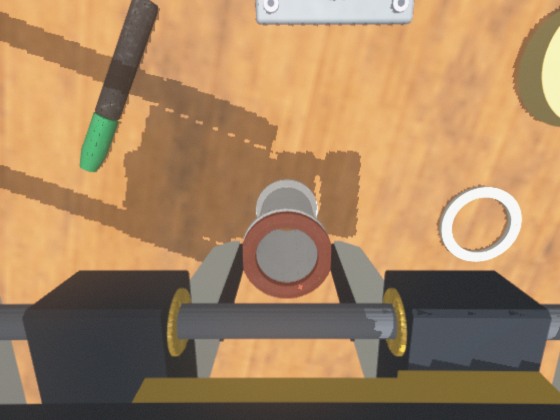

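View pics/s15z.png

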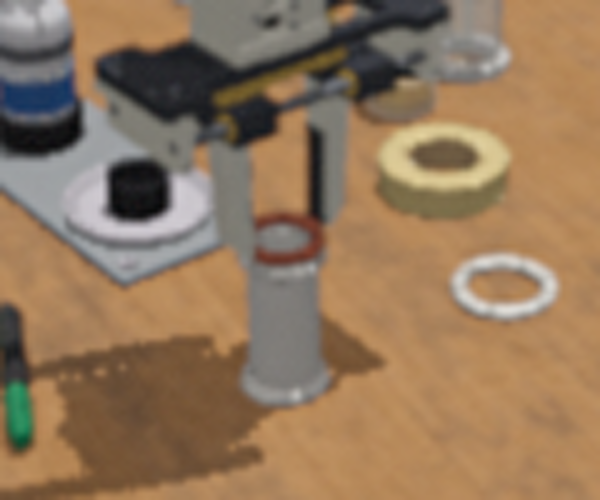

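Ring aligned over the flange in both views. Lowering gently while watching the force.

Request:
jog_arm:
  steps:
    - [1,0,0,0.001,0,0,0]
    - [1,0,0,0.002,0,0,0]
    - [1,0,0,0.0025,0,0,0]

```text
t: 18.2
tool_pos: [0.5139, -0.0321, 0.1104]
orientation: [-1.964, -2.452, -0.0]
force: [-0.5, 0.6, 0.0]
opening: 0.0475
```

Request:
jog_arm:
  steps:
    - [1,0,0,0.0006,0,0,0]
    - [1,0,0,0.0006,0,0,0]

```text
t: 18.45
tool_pos: [0.514, -0.0321, 0.1101]
orientation: [-1.964, -2.452, -0.001]
force: [-1.0, 0.9, 1.5]
opening: 0.0476
```

Run:
```python
from h import *
goal(.514,-.032,.11)
```

```text
t 18.45 pos [ 0.514  -0.0321  0.1101] F [-1.04  0.86  1.51] op 0.0476 q [-0.16 -0.    1.86  0.    1.29 -0.38]
move [ 0.0001 -0.      0.0001] [ 0.0002 -0.0003  0.0001]
```

Contact is light (1.5 N at the expected height). Opening.

Request:
jog_arm:
  steps:
    - [0.5,0,0,0.0003,0,0,0]
    - [0.3,0,0,0.0003,0,0,0]
    - [0.2,0,0,0.0003,0,0,0]
    - [0.15,0,0,0.0003,0,0,0]
    - [0.15,0,0,0.0003,0,0,0]

```text
t: 19.08
tool_pos: [0.5139, -0.0321, 0.1097]
orientation: [-1.964, -2.452, -0.0]
force: [0.7, -0.7, -0.0]
opening: 0.078
```

Request:
jog_arm:
  steps:
    - [0.15,0,0,-0.01,0,0,0]
    - [0.15,0,0,-0.04,0,0,0]
    - [0.15,0,0,-0.09,0,0,0]
    - [0.15,-0.05,0,-0.1,0,0,0]
    - [0.15,-0.07,0,-0.1,0,0,0]

```text
t: 19.7
tool_pos: [0.5306, -0.1025, 0.2122]
orientation: [1.963, 2.448, 0.002]
force: [-0.4, 0.2, -0.5]
opening: 0.0789
```

Request:
jog_arm:
  steps:
    - [0.15,0,0,0,0,0,0]
    - [0.15,0,0,0,0,0,0]

```text
t: 19.95
tool_pos: [0.5301, -0.1017, 0.2115]
orientation: [1.964, 2.449, 0.002]
force: [-0.1, 0.3, -0.6]
opening: 0.079
```

Run:
```python
from h import *
goal(.514,-.032,.11)
grab('wrist','w16');grab('scene','s16');grab('top','t16')
a=cv2.resize(cv2.imread('pics/s16.png')[165:285,180:320],None,fx=4,fy=4,interpolation=cv2.INTER_CUBIC)
cv2.imwrite('pics/s16z.png',a)
c=load('w16');hsv=cv2.cvtColor(c['img'],cv2.COLOR_RGB2HSV)
m=np.zeros((420,560),'uint8');r=hsv[60:240,200:380];m[60:240,200:380]=((r[...,0]<9)|(r[...,0]>172))&(r[...,1]>100)
m=cv2.morphologyEx(m,cv2.MORPH_OPEN,np.ones((3,3)))
cs=max(cv2.findContours(m,cv2.RETR_EXTERNAL,cv2.CHAIN_APPROX_NONE)[0],key=len)
e=cv2.fitEllipse(cs);print(e,plane(c,[e[0]],.0965))
```

```text
t 19.95 pos [ 0.5301 -0.1017  0.2115] F [-0.05  0.31 -0.63] op 0.079 q [-0.28 -0.02  1.69  0.    1.48 -0.5 ]
move [ 0.0716 -0.0008  0.1015] [ 0.0024  0.0008 -0.0011]
((285.62030029296875, 118.20069122314453), (62.34523010253906, 64.40668487548828), 169.8650360107422) [[ 0.51404469 -0.0317783   0.0965    ]]
```

View pics/w16.png

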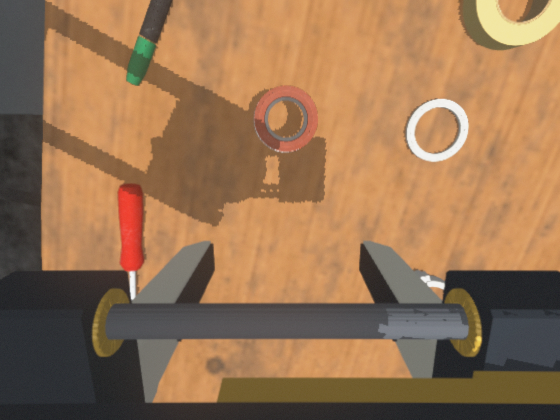

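View pics/s16z.png

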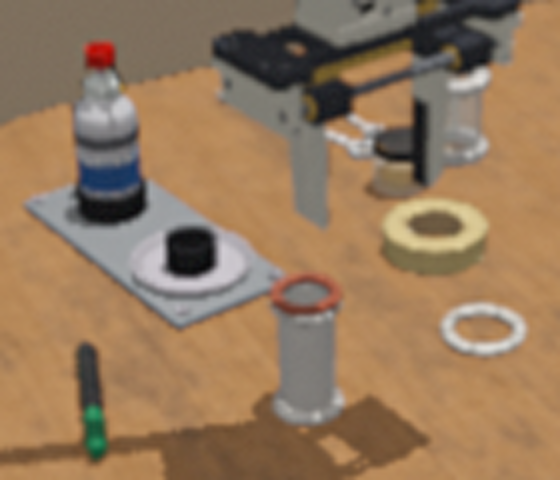

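Ring flat and concentric on the flange: centre (286,118) in the wrist view, about 1 mm from the measured flange centre. The cap is up and the arm is clear, so I'm handing in.

```bash
python3 -c "
from plant import robot
print(robot.close_job(), robot.read_state()['t'])"
```

```text
the job is handed in; nothing more can be done
the job is handed in; nothing more can be done
```

The job is done and handed in at about 20 s of the 67 s allowed; `close_job()` gives no verdict.

- **Ring on the rest:** I laid the seal ring on the rest and let go. The wrist view put it about 0.5 mm from the measured rest centre.
- **Pumping:** I pressed the cap slowly with shut fingers. The force was about 5 N near the first stop and 10.6 N reaching the second. It then rose to 13 N with no further travel, so I took that as the firm stop. I held it there for over half a second and let it up; in the scene picture the cap was back where it started, with the ring still on the rest.
- **Ring on the spool:** I set the ring down with about 1.5 N of contact and opened the fingers. The final wrist view shows it flat and within about 1 mm of the flange centre. The spool stands upright, the cap is up, and the arm is clear of everything.

**Checks that disagreed:**
- **Grip on the rest:** the second grasp of the ring was about 1.5 mm higher than I commanded. It held, and I allowed for it when placing the ring.
- **Rest height:** one wrist and top camera measurement came out at about 11 mm. The scene and top pair gave 36.7 mm, and with the known 36 mm I used that.
- **Spool height:** it measured 86 to 96 mm depending on the pair of views. Contact came at the height expected for 90 mm.

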